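Feel the joint face of a machine cover for burrs

TASK

Check the joint face of the arched aluminium cover for burrs: with the fingertips together, touch down on the round ear at one end of its rim and run them along the top of the rim, round the arch, to the plain square end of the other leg, in light contact all the way in one pass. The cover lies loose on a sprung rest: feel it gently, so that the rest is never pressed down to its stop, and only touch the cover, without lifting or shifting it. Then come clear and leave everything else where it lies.

Things in the scene. Friction and masses are not known exactly. Their poses are not given: they have to be found in the camera images.
- cover: Loose aluminium horseshoe-shaped cover, 0.7 kg, hollow side up, at any yaw. Its flat joint face is the level top of the rim: 40 mm above the origin, 16 mm wide. Origin: on the underside, at the arch's centre; x to the crown, z up. Face centreline in mm: leg (-50, 55) to (0, 55), half circle of radius 55 about the origin, leg (0, -55) to (-50, -55). Round ear at (-50, 55); other leg ends square at x -56.
- rest: Fixed foot, 140 mm across, of the sprung rest that carries the cover. Origin: centre of its underside, on the table, z up. Its round rubber-topped plate, 160 mm across, is 58 mm above the table when up, so the cover's joint face is then 98 mm above the table.
- rest_plate (a joint): How far the rest's plate is pressed straight down, m: 0 up, 0.014 at its stop. Spring: 0 to 3 N starts it (the cover's mass varies), then 0.5 N per mm more, 7 to 10 N at the stop; it comes back up when let go. Plate and cover stay level.
- face1 (a point): Point 1 of 7 along the centreline of the joint face, at the face's height: centre of the round ear (36 mm across, flush with the face, dark round hole mark), the start. In the cover's frame at (-50, 55, 40) mm.
- face2 (a point): Point 2 of 7 along the centreline of the joint face, at the face's height: where the ear's leg meets the arch. In the cover's frame at (-4.5, 55, 40) mm.
- face3 (a point): Point 3 of 7 along the centreline of the joint face, at the face's height: on the arch, a quarter of the way round. In the cover's frame at (37.3, 40.5, 40) mm.
- face4 (a point): Point 4 of 7 along the centreline of the joint face, at the face's height: crown of the arch. In the cover's frame at (55, 0, 40) mm.
- face5 (a point): Point 5 of 7 along the centreline of the joint face, at the face's height: on the arch, three quarters of the way round. In the cover's frame at (37.3, -40.5, 40) mm.
- face6 (a point): Point 6 of 7 along the centreline of the joint face, at the face's height: where the arch meets the plain leg. In the cover's frame at (-4.5, -55, 40) mm.
- face7 (a point): Point 7 of 7 along the centreline of the joint face, at the face's height: 6 mm short of the plain square end, the finish. In the cover's frame at (-50, -55, 40) mm.
- tape_roll: Ring-shaped roll of tape lying loose beyond the rest, 104 mm across, 24 mm high, origin under its centre. Leave alone.
- filter_cap: Black round cap, 74 mm across, 22 mm high, loose, origin under its centre. Leave alone.
- pliers: Red-handled pliers lying loose, 64 x 198 x 14 mm, origin under their middle. Leave alone.
- green_screwdriver: Green-handled screwdriver lying loose, 26 x 190 x 25 mm, origin under its middle. Leave alone.
- punch: Thin steel punch lying loose near the table's front edge, 11 x 150 x 11 mm, origin under its middle. Leave alone.

How it is judged:
On the way, in this order (a step that is already met when the one before it is completed fails the run):
1. fingertips touch the joint face at point 1: centre of the round ear (36 mm across, flush with the face, dark round hole mark), the start (contact force between the fingers and cover above 0.3 N and horizontal distance between the grasp point and face1 below 0.02 m and z of the grasp point in the frame of cover above 0.045 m), for 0.1 s.
2. fingertips touch the joint face at point 2: where the ear's leg meets the arch (contact force between the fingers and cover above 0.3 N and horizontal distance between the grasp point and face2 below 0.02 m and z of the grasp point in the frame of cover above 0.045 m), for 0.1 s.
3. fingertips touch the joint face at point 3: on the arch, a quarter of the way round (contact force between the fingers and cover above 0.3 N and horizontal distance between the grasp point and face3 below 0.02 m and z of the grasp point in the frame of cover above 0.045 m), for 0.1 s.
4. fingertips touch the joint face at point 4: crown of the arch (contact force between the fingers and cover above 0.3 N and horizontal distance between the grasp point and face4 below 0.02 m and z of the grasp point in the frame of cover above 0.045 m), for 0.1 s.
5. fingertips touch the joint face at point 5: on the arch, three quarters of the way round (contact force between the fingers and cover above 0.3 N and horizontal distance between the grasp point and face5 below 0.02 m and z of the grasp point in the frame of cover above 0.045 m), for 0.1 s.
6. fingertips touch the joint face at point 6: where the arch meets the plain leg (contact force between the fingers and cover above 0.3 N and horizontal distance between the grasp point and face6 below 0.02 m and z of the grasp point in the frame of cover above 0.045 m), for 0.1 s.
7. fingertips touch the joint face at point 7: 6 mm short of the plain square end, the finish (contact force between the fingers and cover above 0.3 N and horizontal distance between the grasp point and face7 below 0.02 m and z of the grasp point in the frame of cover above 0.045 m), for 0.1 s.
At the end, for the whole second after the job is handed in: After the whole face has been felt in order from the ear to the plain end, the cover rests level (within 0.1 rad) and still on the rest, less than 25 mm from where it lay, the rest's plate is back up (less than 4 mm down), and the loose bystanders are within 30 mm of where they lay (value of joint rest_plate below 0.004 m and linear speed of cover below 0.02 m/s and angle between cover's own z axis and vertical below 0.1 rad and distance of cover from where it was at the start of the episode below 0.025 m and distance of each of tape_roll, filter_cap, pliers, green_screwdriver, punch from where it was at the start of the episode below 0.03 m); the robot touches nothing.
It fails at once if the rest is pressed down to its stop (13 mm) (value of joint rest_plate above 0.013 m).
It fails at once if the fingers press the cover with more than 25 N (contact force between the fingers and cover above 25 N).
It fails at once if the cover is lifted off the rest or tipped (z of cover in the frame of rest above 0.066 m or angle between cover's own z axis and vertical above 0.2 rad).
It fails at once if the cover is shifted by more than 30 mm (distance of cover from where it was at the start of the episode above 0.03 m).
It fails at once if a bystander is disturbed (distance of any of tape_roll, filter_cap, pliers, green_screwdriver, punch from where it was at the start of the episode above 0.03 m).
It also fails if it takes over 48 s, if anything falls off the work surface, if the arm or the gripper's body presses on something with over 40 N, if the wrist force passes 120 N, or if a joint passes its speed limit or range.

ROBOT

A 6-joint arm with a two-finger parallel gripper is mounted at the origin on a cart in front of the work surface, level with it; the furniture and walls round the work are solid. World frame = base frame: x ahead of the robot, y to its left, z up, the work surface at z = 0. Lengths are in m, angles in rad, forces in N, time in s.
With the tool pointing down it reaches from about 0.4 to 0.825 m from the base axis. Payload 7 kg.
Tool frame: the origin (TCP) lies at the very end of the fingers, on their centre line; the grasp point (between the pads) lies 19 mm behind it; z points along the fingers, y is the line along which they close (so a half turn about z gives the same grasp; the last joint's range is limited). The gripper opens to 88 mm and grips with 3 to 60 N. Pads are 19 mm wide; open, the fingers measure 130 mm over their backs; the gripper's body (78 mm by 193 mm) begins 47 mm behind the grasp point.
Start: joints at [1.567, 0.359, 0.012, 0, -1.224, -0.288], TCP at [0.194, 0.646, 0.202] pointing down, gripper open.
Joint ranges: [-3.07, 3.07], [-1.43, 2.12], [-1.02, 1.25], [-3.03, 1.67], [-3.05, -0], [-3.03, 3.03]. Speed limits (rad/s): [2.39, 2.39, 3.01, 3.14, 3.14, 3.14].

INTERFACE

Orientations are given as [roll, pitch, yaw] about the fixed x, y, z axes, in that order (R = Rz(yaw) Ry(pitch) Rx(roll)).
In Python, from station import arm gives the robot as it stands.
- The arm moves only by the tool step_arm, never from a script. Its argument "rows" is a list of rows, each a list of 5 numbers: the shift along the world's x, y, z in m, then the turn about the world's z in rad, then the finger opening in m, from 0 to 0.0876. In form: [[x, y, z, spin, gripper], ...]. A call has 1 to 20 rows; each row is the pose to reach, as a shift and turn from the pose commanded when the call began; what a row does not reach only later rows make up. A row lasts 1/10 s, in which the tool goes at most 50 mm and 8.59 degrees, less where a joint would pass 70% of its speed; a pose out of reach is approached as far as the arm can. A call with a gripper value outside its range is refused whole. The fingers move at their own pace and stop on an object; "newtons" is the grip in N (left out, the last holds). Time passes only in rows, so rows that repeat a pose let the fingers close. It gives the time, the measured TCP pose, the force, the opening and the grip force at its end, in the units of the state.
- arm.get_state(): the state, without advancing time (a new reading comes with each control period).
- arm.grab_frame(name): name is "scene" or "top" or "wrist"; returns a dict with "color" (480x640x3 uint8, blue, green, red), "vfov" (degrees; the focal length in pixels is half the picture's height over the tangent of half this angle, whatever the lens; pixels are square), "cx", "cy" (the principal point, pixels), "k1" (the pictures are not rectified: a ray, as slopes to the right and down, at radius r is drawn at 1 + k1 r^2 times it, then the intrinsics apply), "rvec" (rotation vector, rad) and "tvec" (3), from world to camera coordinates, as OpenCV has them. Camera axes: x right, y down, z forward; pixel columns grow to the right and rows downward; lengths in m; the calibration is good to about 2 mm. A picture is of the moment at which its call begins. There is no depth.
- arm.job_done(): hands the job in; it is judged then, once.
The state is a dict: "t": time; "q": joint angles; "qd": joint speeds; "joint_efforts": joint torques, N m; "eef_pos": TCP position; "ee_rot": TCP orientation; "force": force on the tool from outside, world axes, zero at the start; "moment": the same for the moment, N m; "width": finger opening in m; "gripper_force": force on a finger pad.
Only numpy, scipy, OpenCV 4.12 (cv2) and the standard library are available. Lean on these libraries where they do the work, as an engineer would, in place of code of your own. Each camera call takes 0.05 s, during which the arm holds its last target. There are 200 camera calls.

## Working session

There is one attempt and no reset: what is moved stays moved. The work goes in short steps, Python scripts to look and compute and a tool call to move; the robot and the scene stay as the last step left them, time stands still between calls to the robot, and variables do not carry over. Pictures are saved under pics/ and viewed, at most 13 in all, crops included, and the job is handed in when it is done.

Besides the shell and the picture viewer there is one more tool, called after "Request:" as a command line: name --pt "numbers of a row" for each row, then --argument value for the rest. step_arm: Moves the arm, as the interface text tells. Its arguments: {"type":"object","properties":{"rows":{"type":"array"},"newtons":{"type":"number"}},"required":["rows"]}

```bash
mkdir -p pics; cat > h.py <<'E'
import numpy as np, cv2
from station import arm
def grab(n,f=None):
    d=arm.grab_frame(n)
    if f: cv2.imwrite('pics/'+f,d['color'])
    return d
def cam(d):
    R=cv2.Rodrigues(np.array(d['rvec'],float))[0]; t=np.array(d['tvec'],float).ravel()
    f=240/np.tan(np.radians(d['vfov'])/2); return R,t,f
def ray(d,uv,z):
    R,t,f=cam(d); p=(np.atleast_2d(uv)-[d['cx'],d['cy']])/f; q=p.copy()
    for _ in range(20): q=p/(1+d['k1']*(q**2).sum(1,keepdims=True))
    v=np.c_[q,np.ones(len(q))]@R; c=-R.T@t
    return c+v*((z-c[2])/v[:,2])[:,None]
def proj(d,P):
    R,t,f=cam(d); c=np.atleast_2d(P)@R.T+t; q=c[:,:2]/c[:,2:]
    return q*(1+d['k1']*(q**2).sum(1,keepdims=True))*f+[d['cx'],d['cy']]
E
python3 - <<'E'
from h import *
d=grab('top','top0.png'); 
R,t,f=cam(d); print(-R.T@t,f,d['k1']); s=arm.get_state(); print(s)
E
```

```text
[0.43882923 0.16952875 1.22963154] 530.3914513180864 0.011641908867528203
{'t': 0.05, 'q': array([ 1.56707905e+00,  3.59410886e-01,  1.10366370e-02, -3.44765299e-04,
       -1.22411721e+00, -2.88088379e-01]), 'qd': array([ 0.00042896, -0.00223125,  0.00124517,  0.00090697,  0.00114957,
       -0.00077174]), 'joint_efforts': array([-1.28541331e-03, -5.84674752e+01,  2.94057477e+01,  7.02601030e+00,
        1.02185205e-02, -4.74088915e-05]), 'eef_pos': array([0.19407182, 0.64592529, 0.20089852]), 'ee_rot': array([ 3.13987529e+00, -1.70926565e-04, -2.91922927e-01]), 'force': array([ 0.13898218,  0.48896847, -0.19465295]), 'moment': array([ 0.02384969, -0.01728403, -0.04339938]), 'gripper_force': 0.0, 'width': 0.08760521057275295}
```

View pics/top0.png

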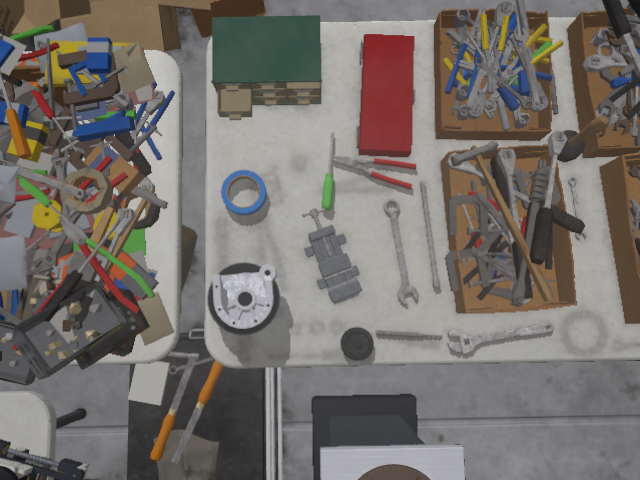

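The cover sits at about (243,297) on the rest. Its ear is at about (268,272), the tape roll is at (243,192) and the cap is at (358,344). I'll take a crop for the details.

```bash
python3 - <<'E'
from h import *
im=cv2.imread('pics/top0.png')[240:350,190:300]
cv2.imwrite('pics/crop0.png',cv2.resize(im,(600,600),interpolation=cv2.INTER_CUBIC))
d=grab('wrist','w0.png')
d=grab('top'); print(ray(d,[[243,297],[268,272]],.098), proj(d,[[0.194,.646,.2],[0,0,0]]))
E
```

```text
[[0.48456094 0.31706076 0.098     ]
 [0.53669031 0.26347922 0.098     ]] [[ 58.29885103 456.34212843]
 [394.63721381 518.45526304]]
```

View pics/crop0.png

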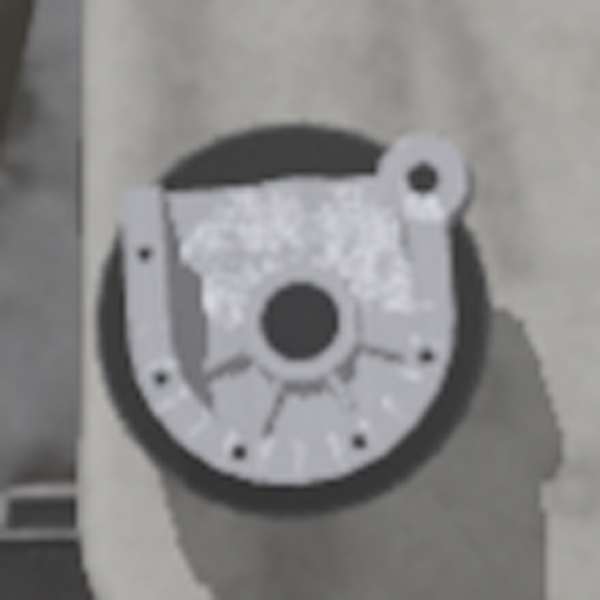

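```bash
cat > pts.py <<'E'
from h import *
F=np.array([[-50,55],[-4.5,55],[37.3,40.5],[55,0],[37.3,-40.5],[-4.5,-55],[-50,-55]])/1000
def face(p1,p7):
    y=(p1-p7)/np.linalg.norm(p1-p7); x=np.array([y[1],-y[0]]); o=(p1+p7)/2+.05*x
    return o,x,y,o+F[:,:1]*x+F[:,1:]*y
E
python3 - <<'E'
from pts import *
d=grab('top')
c=lambda p:190*0+np.array([190,240])+(np.array(p)+.5)/5.4545-.5
P=ray(d,[c((424,178)),c((143,206)),c((292,464))],.098)[:,:2]
o,x,y,f=face(P[0],P[1]); print(np.linalg.norm(P[0]-P[1]),P[2],o,x,y); print(f.round(4)); print(arm.get_state()['eef_pos'])
E
```

```text
0.11032434353993988 [0.42642439 0.31697218] [0.48205187 0.31598141] [-0.99689908 -0.07869063] [ 0.07869063 -0.99689908]
[[0.5362 0.2651]
 [0.4909 0.2615]
 [0.4481 0.2727]
 [0.4272 0.3117]
 [0.4417 0.3534]
 [0.4822 0.3712]
 [0.5276 0.3747]]
[0.19410825 0.64615168 0.20126858]
```

Request:
step_arm --pt "0.03 -0.035 0.02 0 0" --pt "0.06 -0.07 0.04 0 0" --pt "0.09 -0.105 0.06 0 0" --pt "0.12 -0.14 0.08 0 0" --pt "0.15 -0.175 0.1 0 0" --pt "0.18 -0.21 0.1 0 0" --pt "0.21 -0.245 0.1 0 0" --pt "0.24 -0.28 0.1 0 0" --pt "0.27 -0.315 0.1 0 0" --pt "0.286 -0.33 0.1 0 0" --pt "0.286 -0.33 0.1 0 0" --pt "0.286 -0.33 0.1 0 0" --newtons 5

```text
t: 1.4
eef_pos: [0.4804, 0.316, 0.3016]
ee_rot: [3.141, 0.0, -0.293]
force: [-0.1, 0.5, 0.2]
width: 0.0012
gripper_force: 0.0
```

```bash
python3 - <<'E'
from pts import *
d=grab('wrist','w1.png'); R,t,f=cam(d); print(-R.T@t, proj(d,np.c_[face(np.array([.5362,.2651]),np.array([.5276,.3747]))[3],np.full(7,.098)]).round(0)); s=arm.get_state(); print(s['t'],s['eef_pos'],s['ee_rot'],s['force'],s['width'])
E
```

```text
[0.5486442  0.29416014 0.48343628] [[352. 130.]
 [369. 177.]
 [369. 223.]
 [336. 254.]
 [291. 253.]
 [260. 219.]
 [241. 175.]]
1.45 [0.48000879 0.31653542 0.30168637] [ 3.14154192e+00  3.10393876e-04 -2.92191522e-01] [-0.81397889 -0.14789958 -0.27381234] 0.000735012153985898
```

View pics/w1.png

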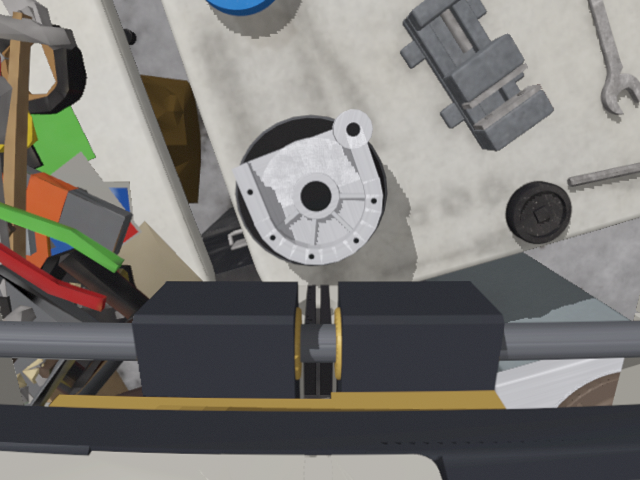

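The ear hole is at (353,129), about 1 px from the prediction, and the plain end is near (244,167). I'll enlarge it to fix the yaw.

```bash
python3 - <<'E'
from pts import *
im=cv2.imread('pics/w1.png')
cv2.imwrite('pics/crop1.png',cv2.resize(im[100:275,225:400],(595,595),interpolation=cv2.INTER_CUBIC))
E
```

```text
(no output)
```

View pics/crop1.png

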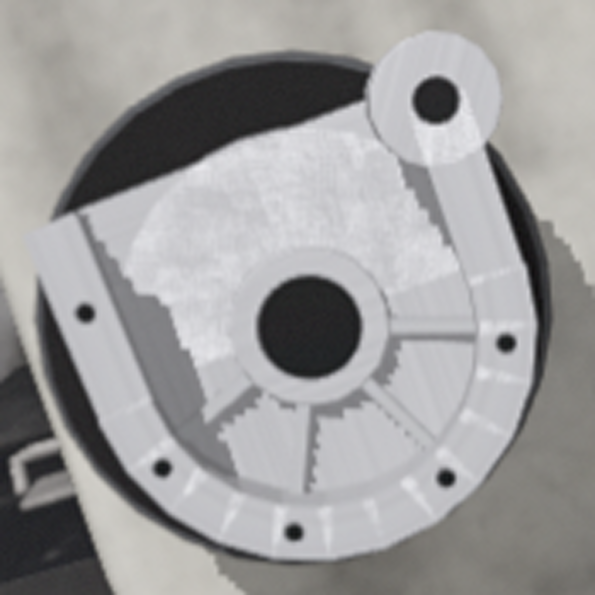

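```bash
python3 - <<'E'
from pts import *
d=grab('wrist')
uv=np.array([225,100])+(np.array([[435,98],[55,225],[86,314],[163,468],[293,532],[446,478],[506,343]])+.5)/3.4-.5
P=ray(d,uv,.098)[:,:2]
M=np.array([[-50,55],[-56,-55]])/1e3
a=np.arctan2(*(P[0]-P[1])[::-1])-np.arctan2(*(M[0]-M[1])[::-1])
print(np.linalg.norm(P[0]-P[1]))
x=np.array([np.cos(a),np.sin(a)]);y=np.array([-x[1],x[0]])
o=((P[0]-M[0,0]*x-M[0,1]*y)+(P[1]-M[1,0]*x-M[1,1]*y))/2
print('yaw',a,'o',o); L=(P-o)@np.c_[x,y]*1e3; print(L.round(1),np.hypot(*L.T).round(1))
f=o+F[:,:1]*x+F[:,1:]*y; print(f.round(4))
th=np.radians(np.arange(90,-91,-15)); arc=o+.055*(np.cos(th)[:,None]*x+np.sin(th)[:,None]*y)
pth=np.vstack([f[0],arc,f[6]])
s=arm.get_state()['eef_pos'];print(s, (pth-pth[0]).round(3), 'shift to start',pth[0]-s[:2])
E
```

```text
0.1081725445745783
yaw -3.0645550344850307 o [0.48325674 0.31448101]
[[-50.1  54. ]
 [-55.9 -54. ]
 [-30.4 -55.9]
 [ 18.  -53.1]
 [ 49.2 -25.5]
 [ 49.9  21.1]
 [ 19.2  49.9]] [73.6 77.8 63.6 56.  55.4 54.2 53.5]
[[0.5373 0.2635]
 [0.492  0.26  ]
 [0.4492 0.2712]
 [0.4284 0.3102]
 [0.443  0.352 ]
 [0.4835 0.3697]
 [0.5289 0.3732]]
[0.47977369 0.31684978 0.30175476] [[ 0.     0.   ]
 [-0.05  -0.004]
 [-0.064 -0.003]
 [-0.078  0.001]
 [-0.09   0.009]
 [-0.099  0.02 ]
 [-0.106  0.033]
 [-0.109  0.047]
 [-0.108  0.061]
 [-0.104  0.075]
 [-0.096  0.087]
 [-0.085  0.096]
 [-0.072  0.103]
 [-0.058  0.106]
 [-0.008  0.11 ]] shift to start [ 0.05756763 -0.05335757]
```

Request:
step_arm --pt "0.03 -0.027 -0.02 0 0" --pt "0.057 -0.053 -0.05 0 0" --pt "0.057 -0.053 -0.09 0 0" --pt "0.057 -0.053 -0.13 0 0" --pt "0.057 -0.053 -0.16 0 0" --pt "0.057 -0.053 -0.18 0 0" --pt "0.057 -0.053 -0.192 0 0" --pt "0.057 -0.053 -0.192 0 0" --pt "0.057 -0.053 -0.192 0 0" --pt "0.057 -0.053 -0.192 0 0"

```text
t: 2.5
eef_pos: [0.5379, 0.2643, 0.1113]
ee_rot: [-3.14, -0.001, -0.291]
force: [-1.2, -0.2, 0.4]
width: 0.0009
gripper_force: 0.0
```

```bash
python3 - <<'E'
from pts import *
for i in range(4):
    grab('wrist'); s=arm.get_state(); print(s['t'],s['eef_pos'],s['force'])
E
```

```text
2.55 [0.53783136 0.26420784 0.11134927] [-0.33692482 -0.19824182  0.29307362]
2.6 [0.5377245  0.26404288 0.11116962] [ 0.07060008 -0.1002512   1.44331294]
2.65 [0.53761489 0.26385374 0.11096437] [ 0.62730182 -0.68976482 -0.32073347]
2.7 [0.537488   0.26373507 0.11071852] [-0.53737326 -0.51637119 -0.28966866]
```

Request:
step_arm --pt "0 0 -0.004 0 0" --pt "0 0 -0.008 0 0" --pt "0 0 -0.01 0 0" --pt "0 0 -0.011 0 0" --pt "0 0 -0.012 0 0" --pt "0 0 -0.013 0 0" --pt "0 0 -0.014 0 0" --pt "0 0 -0.014 0 0" --pt "0 0 -0.014 0 0"

```text
t: 3.6
eef_pos: [0.5372, 0.2635, 0.0959]
ee_rot: [-3.142, -0.0, -0.292]
force: [-0.2, 0.5, 0.3]
width: 0.0007
gripper_force: 0.0
```

```bash
python3 - <<'E'
from pts import *
for i in range(4):
    grab('wrist'); s=arm.get_state(); print(s['t'],s['eef_pos'],s['force'])
E
```

```text
3.65 [0.53720705 0.26344319 0.09591953] [ 0.16786303 -0.14518781 -0.46001992]
3.7 [0.53719842 0.26344114 0.09591643] [ 0.58103439 -0.09425626 -0.29233569]
3.75 [0.53721799 0.26347305 0.09593013] [ 0.18767822 -0.02988636 -0.8247587 ]
3.8 [0.53722351 0.26346359 0.09594129] [ 0.50966933 -0.57595949  0.78314896]
```

Request:
step_arm --pt "0 0 -0.001 0 0" --pt "0 0 -0.002 0 0" --pt "0 0 -0.002 0 0" --pt "0 0 -0.002 0 0"

```text
t: 4.2
eef_pos: [0.5372, 0.2634, 0.0938]
ee_rot: [3.141, 0.0, -0.292]
force: [0.0, 0.2, -0.2]
width: 0.001
gripper_force: 0.0
```

```bash
python3 - <<'E'
from pts import *
F=[]
for i in range(6):
    d=grab('wrist','w2.png'); s=arm.get_state(); F.append(s['force'])
print(s['t'],s['eef_pos'],np.mean(F,0),np.std(F,0))
E
```

```text
4.5 [0.53720218 0.26347083 0.09388902] [-0.08967066 -0.13216611  0.10179003] [0.27097449 0.3894726  0.19970975]
```

Request:
step_arm --pt "0 0 -0.001 0 0" --pt "0 0 -0.002 0 0" --pt "0 0 -0.002 0 0"

```text
t: 4.8
eef_pos: [0.5371, 0.2633, 0.0916]
ee_rot: [3.141, 0.0, -0.292]
force: [0.0, 0.0, -0.4]
width: 0.0006
gripper_force: 0.0
```

```bash
python3 - <<'E'
from pts import *
F=[]
for i in range(6):
    d=grab('wrist','w2.png'); s=arm.get_state(); F.append(s['force'])
print(s['t'],s['eef_pos'],np.mean(F,0),np.std(F,0))
d=grab('scene','s2.png'); u,v=proj(d,s['eef_pos'])[0].astype(int); print(u,v)
im=d['color'][max(0,v-80):v+80,max(0,u-100):u+100]
cv2.imwrite('pics/s2c.png',cv2.resize(im,None,fx=3.7,fy=3.7,interpolation=cv2.INTER_CUBIC))
E
```

```text
5.1 [0.5371942  0.26341122 0.09184814] [ 0.2167091   0.36439622 -0.22553476] [0.39736149 0.3290252  0.77713326]
276 260
```

View pics/s2c.png

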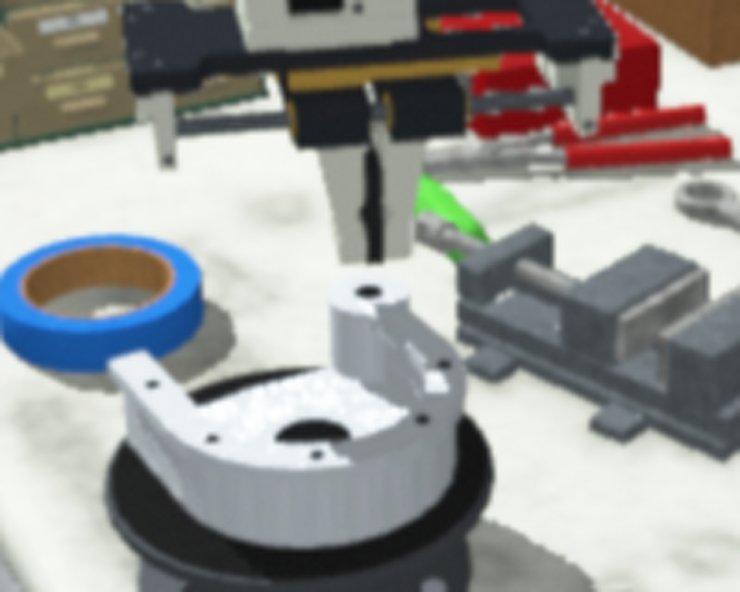

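The fingertips end about 9 px above the ear in the scene view (crop y 262, ear at 292), although the TCP projects onto the ear. So there is an offset, and I'll triangulate it from the other views.

```bash
python3 - <<'E'
from pts import *
s=arm.get_state()
out=[]
for n in('wrist','top'):
    d=grab(n,n+'3.png'); u,v=proj(d,s['eef_pos'])[0].round().astype(int); print(n,u,v, proj(d,s['eef_pos']))
    out.append(cv2.resize(d['color'][max(0,v-50):v+50,u-60:u+60],(400*1,333),interpolation=cv2.INTER_CUBIC))
    print(max(0,v-50),u-60)
h=min(o.shape[0] for o in out); cv2.imwrite('pics/wt.png',np.hstack([o[:h] for o in out]))
E
```

```text
wrist 315 284 [[314.77490826 283.70485291]]
234 255
top 268 272 [[268.25627167 272.01629942]]
222 208
```

View pics/wt.png

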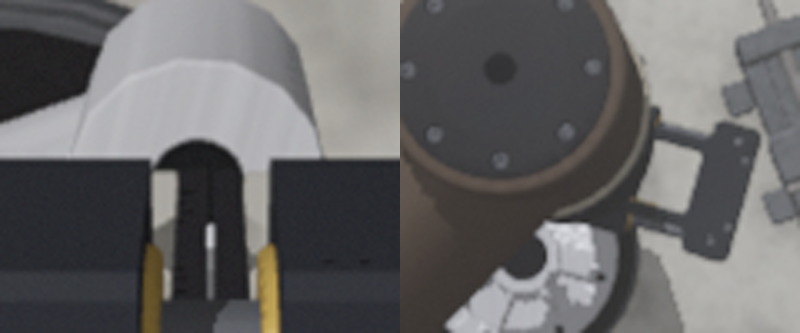

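```bash
python3 - <<'E'
from pts import *
s=arm.get_state(); p=s['eef_pos']; a=s['ee_rot'][2]
X=np.array([np.cos(a),np.sin(a),0]);Y=np.array([-np.sin(a),np.cos(a),0])
sc=grab('scene'); w=grab('wrist'); R,t,f=cam(sc); print('scene cam',-R.T@t, 'X',X)
for dz in(0,.005,.01,.015):
    P=np.array([p+[0,0,dz]+i*.0095*X+j*.010*Y for i in(-1,1) for j in(-1,1)])
    print(dz,'scene',((proj(sc,P)-[176,180])*3.7).round().tolist(),'wrist',((proj(w,P)-[255,234])*3.33).round().tolist())
E
```

```text
scene cam [-0.18347447  0.59616464  0.54208403] X [ 0.95772381 -0.28768925  0.        ]
0 scene [[397.0, 308.0], [351.0, 313.0], [390.0, 287.0], [344.0, 291.0]] wrist [[269.0, 227.0], [129.0, 227.0], [270.0, 102.0], [127.0, 102.0]]
0.005 scene [[397.0, 298.0], [350.0, 302.0], [390.0, 277.0], [344.0, 281.0]] wrist [[270.0, 242.0], [127.0, 242.0], [272.0, 114.0], [125.0, 114.0]]
0.01 scene [[396.0, 288.0], [350.0, 292.0], [389.0, 267.0], [344.0, 271.0]] wrist [[272.0, 257.0], [125.0, 257.0], [274.0, 126.0], [123.0, 126.0]]
0.015 scene [[396.0, 278.0], [350.0, 282.0], [389.0, 257.0], [343.0, 261.0]] wrist [[273.0, 273.0], [123.0, 273.0], [275.0, 139.0], [121.0, 139.0]]
```

The two views agree that the physical tips are about 22 mm above the reported TCP, and there's no contact yet. I'll keep descending in small, force-checked steps.

Request:
step_arm --pt "0 0 -0.002 0 0" --pt "0 0 -0.004 0 0" --pt "0 0 -0.006 0 0" --pt "0 0 -0.008 0 0" --pt "0 0 -0.008 0 0" --pt "0 0 -0.008 0 0"

```text
t: 5.95
eef_pos: [0.5372, 0.2634, 0.0838]
ee_rot: [3.141, 0.0, -0.292]
force: [0.3, -0.2, 0.2]
width: 0.0004
gripper_force: 0.0
```

```bash
cat > fz.py <<'E'
from pts import *
F=[]
for i in range(6):
    d=grab('wrist'); s=arm.get_state(); F.append(s['force'])
print(s['t'],s['eef_pos'],np.mean(F,0).round(2),np.std(F,0).round(2))
E
python3 fz.py
```

```text
6.25 [0.53723996 0.26347576 0.08394465] [-0.13 -0.05  0.22] [0.41 0.7  0.37]
```

Request:
step_arm --pt "0 0 -0.002 0 0" --pt "0 0 -0.004 0 0" --pt "0 0 -0.004 0 0" --pt "0 0 -0.004 0 0"

```text
t: 6.65
eef_pos: [0.5371, 0.2634, 0.0797]
ee_rot: [3.141, 0.0, -0.292]
force: [0.7, -0.7, 0.7]
width: 0.0005
gripper_force: 0.0
```

```bash
cat >> fz.py <<'E'
d=grab('scene'); im=d['color'][180:340,176:376]
n=int(s['t']*100); cv2.imwrite(f'pics/sc{n}.png',cv2.resize(im,None,fx=3.7,fy=3.7,interpolation=cv2.INTER_CUBIC)); print(n)
E
python3 fz.py
```

```text
6.95 [0.53720886 0.26345609 0.0799136 ] [-0.33  0.12  0.18] [0.79 0.24 0.21]
695
```

View pics/sc695.png

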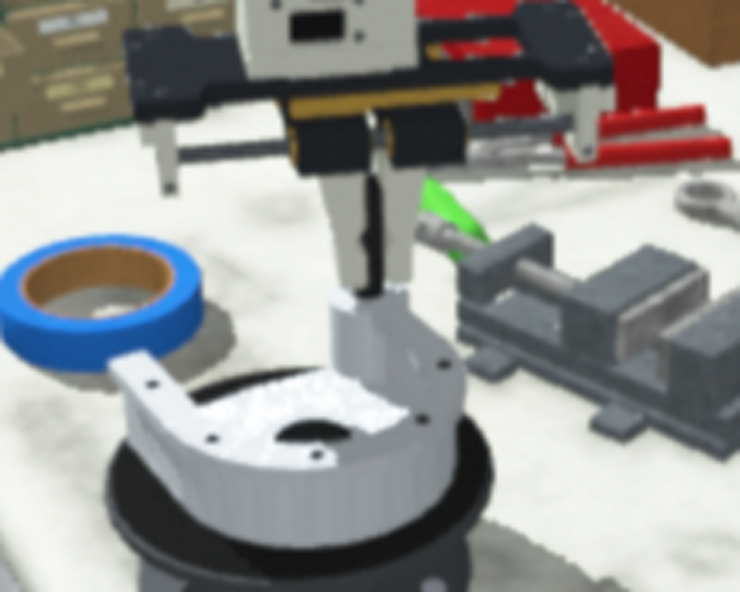

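The tips are now at crop y 292, just above the ear, with roughly 5 mm left to go.

Request:
step_arm --pt "0 0 -0.001 0 0" --pt "0 0 -0.002 0 0" --pt "0 0 -0.003 0 0" --pt "0 0 -0.003 0 0"

```text
t: 7.4
eef_pos: [0.5371, 0.2633, 0.0766]
ee_rot: [3.141, 0.0, -0.292]
force: [-0.2, -1.1, -0.8]
width: 0.0008
gripper_force: 0.0
```

```bash
python3 fz.py
```

```text
7.7 [0.53719214 0.26345984 0.07687556] [-0.27 -0.43  0.25] [0.44 0.44 0.73]
770
```

Request:
step_arm --pt "0 0 -0.001 0 0" --pt "0 0 -0.002 0 0" --pt "0 0 -0.002 0 0"

```text
t: 8.05
eef_pos: [0.5371, 0.2634, 0.0746]
ee_rot: [3.141, 0.0, -0.292]
force: [0.4, 0.3, -0.8]
width: 0.0004
gripper_force: 0.0
```

```bash
python3 fz.py
```

```text
8.35 [0.53722144 0.26347845 0.07489463] [ 0.2  -0.13  0.26] [0.39 0.39 0.47]
835
```

```bash
cat > cmp.py <<'E'
import cv2,numpy as np,sys
r=cv2.cvtColor(cv2.imread('pics/s2c.png'),6)[345:545,100:330].astype(np.float32)
for n in sys.argv[1:]:
    b=cv2.cvtColor(cv2.imread(f'pics/sc{n}.png'),6)[345:545,100:330].astype(np.float32)
    print(n,cv2.phaseCorrelate(r,b,cv2.createHanningWindow(r.shape[::-1],cv2.CV_32F)))
E
python3 cmp.py 695 770 835
```

```text
695 ((-0.02658705807300521, -0.037283377049988076), 0.95506050491333)
770 ((-0.06279795229586682, -0.0065308397423109454), 0.9723439129193624)
835 ((-0.02641974134402858, 0.04511827778054567), 0.9890096008777618)
```

View pics/sc835.png

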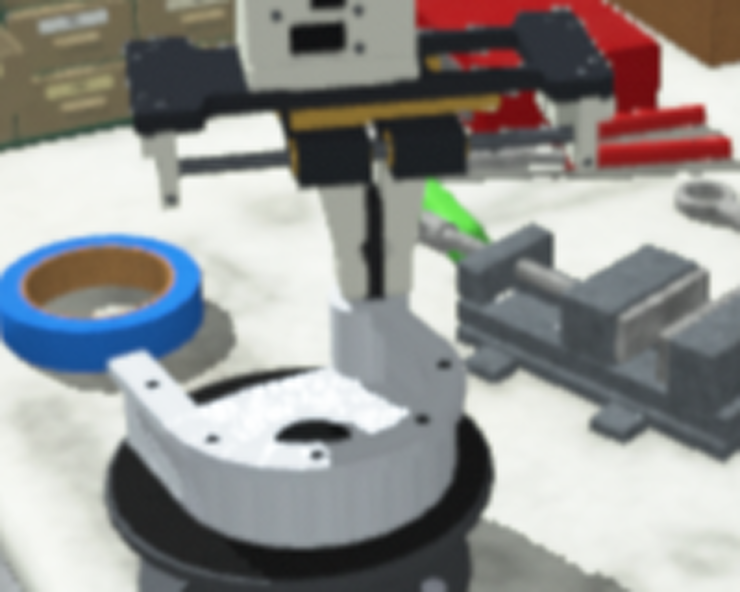

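The tips are at crop y about 298 and the cover hasn't moved. The image shift gives me a plate-motion monitor to go with the force.

Request:
step_arm --pt "0 0 -0.001 0 0" --pt "0 0 -0.002 0 0" --pt "0 0 -0.002 0 0"

```text
t: 8.7
eef_pos: [0.5373, 0.2635, 0.073]
ee_rot: [-3.141, -0.0, -0.292]
force: [-0.7, 0.8, 2.4]
width: 0.0006
gripper_force: 1.2
```

```bash
python3 fz.py; python3 cmp.py $(ls -t pics | head -1 | tr -dc 0-9)
```

```text
9.0 [0.53728326 0.26350633 0.07299952] [-0.5  -0.18  2.65] [0.42 0.24 0.74]
900
900 ((0.00987594912137979, 0.09285865414339867), 0.5380300889015198)
```

```bash
python3 - <<'E'
from pts import *
a=cv2.imread('pics/w0.png')[200:420,100:540]; b=cv2.imread('pics/w1.png')[200:420,100:540]
for im in(a,b): cv2.circle(im,(215,84),3,(0,0,255),1)
cv2.imwrite('pics/ab.png',cv2.resize(np.vstack([a,b]),None,fx=1.36,fy=1.36))
E
```

```text
(no output)
```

View pics/ab.png

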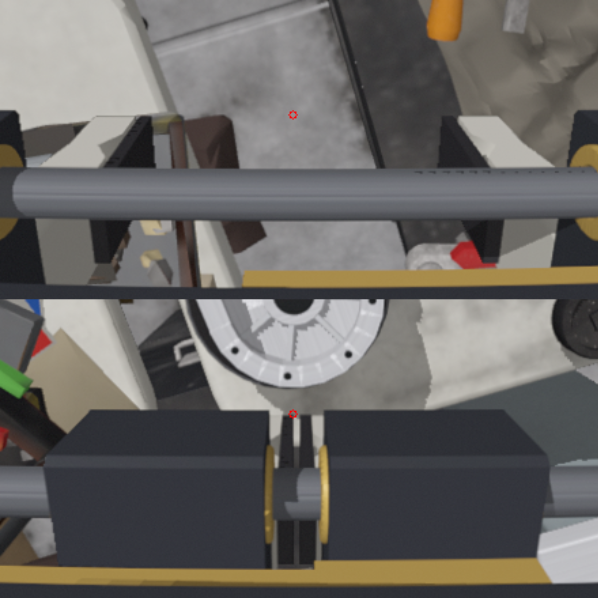

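The tips really do sit about 22 mm above the reported TCP, whether the gripper is open or closed. They now touch the ear at about 2.5 N, so I'll press 1.5 mm more for margin and start the sweep along the leg.

Request:
step_arm --pt "0 0 -0.001 0 0" --pt "0 0 -0.0015 0 0" --pt "-0.006 0 -0.0015 0 0" --pt "-0.012 -0.001 -0.0015 0 0" --pt "-0.018 -0.001 -0.0015 0 0" --pt "-0.024 -0.002 -0.0015 0 0" --pt "-0.03 -0.002 -0.0015 0 0" --pt "-0.036 -0.003 -0.0015 0 0" --pt "-0.042 -0.003 -0.0015 0 0" --pt "-0.048 -0.004 -0.0015 0 0" --pt "-0.05 -0.004 -0.0015 0 0"

```text
t: 10.15
eef_pos: [0.4865, 0.2593, 0.0714]
ee_rot: [3.141, 0.0, -0.292]
force: [2.3, 0.1, 3.5]
width: 0.0005
gripper_force: 1.6
```

```bash
python3 fz.py; python3 cmp.py $(ls -t pics | head -1 | tr -dc 0-9)
```

```text
10.45 [0.48652722 0.25919645 0.07095556] [-1.63  1.01  3.17] [0.74 0.54 0.24]
1045
1045 ((0.12884215973691937, 7.215022473150256), 0.36405554676055907)
```

The force is about 3.2 N, the plate is roughly 3 mm down and the cover hasn't shifted sideways. Next is the first half of the arch.

Request:
step_arm --pt "-0.007 0 0 0 0" --pt "-0.014 0.001 0 0 0" --pt "-0.021 0.003 0 0 0" --pt "-0.028 0.005 0 0 0" --pt "-0.034 0.009 0 0 0" --pt "-0.04 0.013 0 0 0" --pt "-0.045 0.018 0 0 0" --pt "-0.049 0.024 0 0 0" --pt "-0.053 0.03 0 0 0" --pt "-0.056 0.037 0 0 0" --pt "-0.058 0.044 0 0 0" --pt "-0.059 0.051 0 0 0"

```text
t: 11.7
eef_pos: [0.4278, 0.3108, 0.0712]
ee_rot: [3.141, 0.0, -0.292]
force: [0.6, -2.8, 4.0]
width: 0.0003
gripper_force: 1.7
```

```bash
python3 fz.py; python3 cmp.py $(ls -t pics | head -1 | tr -dc 0-9)
```

```text
12.0 [0.42841539 0.31122682 0.07153055] [-1.29  1.44  3.56] [0.46 0.63 0.29]
1200
1200 ((-0.013805294534265045, 3.5747982230122375), 0.5779989867210388)
```

```bash
ls -t pics | head -1
```

```text
sc1200.png
```

Request:
step_arm --pt "0 0.007 0 0 0" --pt "0.001 0.014 0 0 0" --pt "0.003 0.021 0 0 0" --pt "0.005 0.028 0 0 0" --pt "0.009 0.034 0 0 0" --pt "0.013 0.04 0 0 0" --pt "0.018 0.045 0 0 0" --pt "0.024 0.049 0 0 0" --pt "0.03 0.053 0 0 0" --pt "0.037 0.056 0 0 0" --pt "0.044 0.058 0 0 0" --pt "0.051 0.059 0 0 0"

```text
t: 13.25
eef_pos: [0.4799, 0.3698, 0.0714]
ee_rot: [-3.141, -0.0, -0.292]
force: [-2.3, -0.6, 3.1]
width: 0.0005
gripper_force: 1.6
```

```bash
python3 fz.py; python3 cmp.py 1200 $(ls -t pics | head -1 | tr -dc 0-9)
```

```text
13.55 [0.47986705 0.36985296 0.07179857] [ 1.85 -0.18  3.18] [0.81 0.48 0.53]
1355
1200 ((-0.013805294534265045, 3.5747982230122375), 0.5779989867210388)
1355 ((-0.004665584775395359, 3.563533713832811), 0.325957662264506)
```

Request:
step_arm --pt "0.007 0.001 0 0 0" --pt "0.014 0.001 0 0 0" --pt "0.021 0.002 0 0 0" --pt "0.028 0.002 0 0 0" --pt "0.035 0.003 0 0 0" --pt "0.042 0.003 0 0 0" --pt "0.048 0.004 0 0 0" --pt "0.048 0.004 0 0 0" --pt "0.048 0.004 0 0 0" --pt "0.048 0.004 0 0 0"

```text
t: 14.6
eef_pos: [0.5279, 0.3737, 0.0718]
ee_rot: [-3.14, -0.001, -0.292]
force: [2.3, -0.1, 3.3]
width: 0.0001
gripper_force: 1.5
```

```bash
python3 fz.py
```

```text
14.9 [0.52731991 0.37376736 0.07161045] [ 1.86 -0.32  3.09] [0.48 0.41 0.55]
1490
```

View pics/sc1355.png

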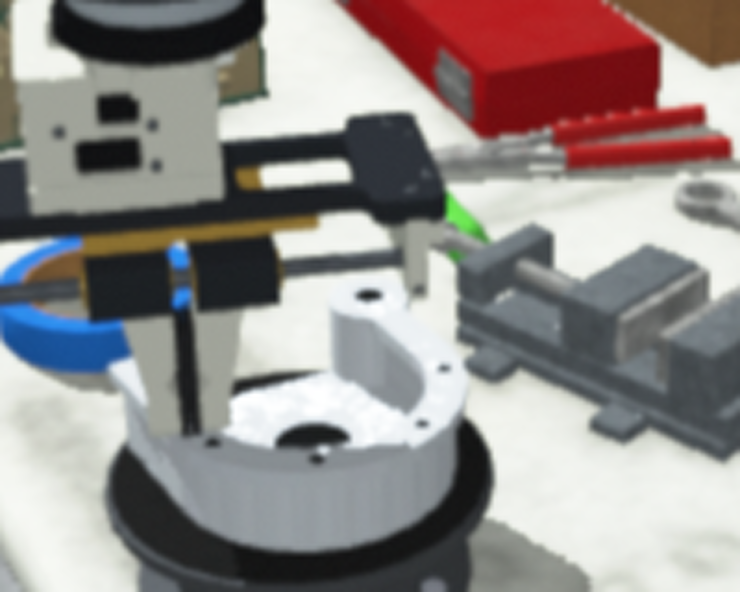

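The picture at face 6 shows the tips on the rim (crop 185,433) with the cover undisturbed. The finish point was reached at 3.1 N, so I'll lift clear.

Request:
step_arm --pt "0 0 0.004 0 0" --pt "0 0 0.01 0 0" --pt "0 0 0.03 0 0" --pt "0 0 0.06 0 0" --pt "0 0 0.1 0 0" --pt "0 0 0.13 0 0" --pt "0 0 0.15 0 0" --pt "0 0 0.15 0 0" --pt "0 0 0.15 0 0" --pt "0 0 0.15 0 0"

```text
t: 15.95
eef_pos: [0.5264, 0.3729, 0.2201]
ee_rot: [3.14, 0.001, -0.292]
force: [-0.3, 0.6, -0.2]
width: 0.0005
gripper_force: 0.0
```

```bash
python3 fz.py; python3 cmp.py $(ls -t pics | head -1 | tr -dc 0-9)
```

```text
16.25 [0.52705556 0.37329823 0.22076482] [ 0.08  0.12 -0.14] [0.36 0.52 0.29]
1625
1625 ((-0.014208936319988652, 0.036275818437374596), 0.836457951784134)
```

```bash
cp $(ls -t pics/sc* | head -1) pics/final.png
```

```text
(no output)
```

View pics/final.png

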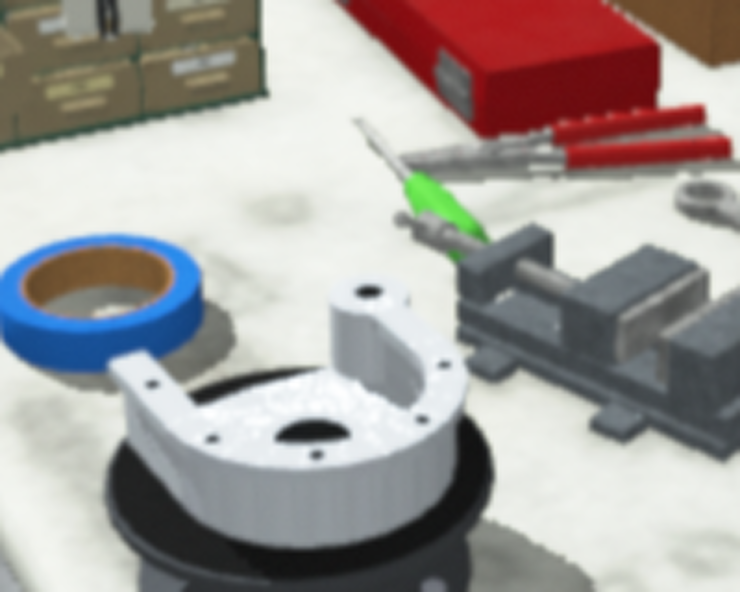

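The cover is back up and has not moved (ear at crop 368,292), and the tools lie where they were. I'll hand the job in.

```bash
python3 -c "
from station import arm
print(arm.job_done())"
```

```text
the job is handed in; nothing more can be done
None
```

I ran the closed fingertips along the joint face in one pass from the ear to the plain end, at about 2.5 to 3.6 N where measured, and handed the job in at about 16 s with the cover back up and unmoved; no verdict came back, and because the tips sat about 22 mm above the reported TCP, I can't confirm the check on grasp-point height.

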